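Demagnetise a screwdriver in the bench coil well

ROBOT

A 6-joint arm with a two-finger parallel gripper is mounted at the origin on the work surface. World frame = base frame: x ahead of the robot, y to its left, z up, the work surface at z = 0. Lengths are in m, angles in rad, forces in N, time in s.
With the tool pointing down it reaches from about 0.275 to 0.775 m from the base axis. Payload 14.6 kg.
Tool frame: the origin (TCP) lies between the finger pads; the fingertips stand 17 mm ahead of it and the grasp point (between the pads) lies 2 mm behind it; z points along the fingers, y is the line along which they close (so a half turn about z gives the same grasp; the last joint's range is limited). The gripper opens to 85 mm and grips with 20 to 120 N. Pads are 22 mm wide; open, the fingers measure 114 mm over their backs; the gripper's body (76 mm by 85 mm) begins 54 mm behind the grasp point. The pads swing forward as they close: fully open they stand 13 mm farther back than shut.
Start: joints at [-1.285, 0.263, -0.048, 1.259, 0, 1.415], TCP at [0.224, -0.475, 0.21] pointing down, gripper open.
Joint ranges: [-2.65, 2.65], [-0.89, 1.7], [-1.18, 1.37], [-2.13, 2.11], [-1.35, 1.29], [-3.14, 3.14]. Speed limits (rad/s): [1.89, 1.89, 2.57, 2.79, 3.14, 3.14].

INTERFACE

Orientations are given as a unit quaternion [x, y, z, w].
In Python, from rig import readout, snapshot, camera_params, order gives the robot as it stands.
- The arm moves only by the tool move_arm, never from a script. Its argument "moves" is one flat list of numbers, 6 for each row, row after row: the shift along the tool's x, y, z each as a share of 20 cm, from -1 to 1, then the turn, a rotation vector about the tool's x, y, z each as a share of 120 degrees, from -1 to 1. A call has 1 to 8 rows; each row shifts and turns the commanded pose from where the row before left it, along the tool's axes as they then stand; what a row does not reach is not made up. A row lasts 1/8 s, in which the tool goes at most 62.5 mm and 10.7 degrees, less where a joint would pass 70% of its speed; a pose out of reach is approached as far as the arm can. A call with a number of a shift or a turn outside -1 to 1 is refused whole. A call with a gripper value outside its range is refused whole. "grip" is the closure, from 0 (fully open) to 1 (shut), set as the call begins (left out, the last holds). The fingers move at their own pace and stop on an object; "force" is the grip in N (left out, the last holds). Time passes only in rows, so rows that do not move let the fingers close. It gives the time, the measured TCP pose, the force, the opening and the grip force at its end, in the units of the state.
- readout.observe(): the state, without advancing time (a new reading comes with each control period).
- snapshot(name): name is "scene" or "top" or "wrist"; returns (picture, depth): 480x640x3 uint8, blue, green, red; 480x640 float32, m along the optical axis (not along the pixel's ray), 0 where there is no reading.
- camera_params(name): a dict with "fov_y" (degrees; the focal length in pixels is half the picture's height over the tangent of half this angle, whatever the lens; pixels are square), "cx", "cy" (the principal point, pixels), "k1" (the pictures are not rectified: a ray, as slopes to the right and down, at radius r is drawn at 1 + k1 r^2 times it, then the intrinsics apply), "R" (3x3) and "t" (3): a world point X has camera coordinates R X + t. Camera axes: x right, y down, z forward; pixel columns grow to the right and rows downward; lengths in m; the calibration is good to about 2 mm. A picture is of the moment at which its call begins: read the wrist's pose just before it. camera_params takes no time and is no camera call; for the wrist camera it gives the pose at the moment of the call.
- order.finish_job(): hands the job in; it is judged then, once.
The state is a dict: "time_s": time; "joint_pos": joint angles; "joint_vel": joint speeds; "tau": joint torques, N m; "tcp_pos": TCP position; "eef_rot": TCP orientation; "contact_force": force on the tool from outside, world axes, zero at the start; "moment": the same for the moment, N m; "width": finger opening in m; "finger_force": force on a finger pad.
Only numpy, scipy, OpenCV 4.12 (cv2) and the standard library are available. Lean on these libraries where they do the work, as an engineer would, in place of code of your own. Each camera call takes 0.05 s, during which the arm holds its last target. There are 200 camera calls.

TASK

Demagnetise the yellow screwdriver: slide the blue demagnetiser's black power slider until it is level with the green marker and leave it there, then take the screwdriver from its stand and dip the end of its blade about halfway down into the steel coil well, holding it there for about a second without jabbing the demagnetiser. Then lay the screwdriver down gently, not dropped, so that all of it lies inside the green tray. Leave the other things where they are.

Things in the scene. Friction and masses are not known exactly. Their poses are not given: they have to be found in the camera images.
- unit: the demagnetiser, fixed: blue box 200 (x) x 220 (y) mm, top face 50 mm above the table; origin under its centre. On it stands the steel coil well, an open round cup whose axis is vertical, at x = -45 mm, y = 0; on the +x side runs the power slider's track along y, at x = +60 mm (housing 40 mm wide, 170 mm long, 14 mm high).
- well_rim (a point): centre of the coil well's mouth, 105 mm above the table: outer diameter 72 mm, inner diameter 64 mm, 50 mm deep from the mouth to the floor, vertical
- power (a joint): travel of the power slider in m, 0 to 0.12, growing towards the unit's +y; stays where it is left (friction about 1.5 N)
- power_top (a point): centre of the top face of the slider's black grip, which has a white line on it: grip 28 mm (unit's x) x 20 mm (unit's y, the sliding direction) x 40 mm high, its top 104.5 mm above the table; axes parallel to the unit's
- mark: green marker, fixed to the unit's top beside the track's +x side (32 mm from the track's centre line); 12 x 8 (y) x 16 mm, origin under its centre at 50 mm height, axes parallel to the unit's. The slider is set when its grip's centre stands at the same y (along the track) as the marker.
- driver: the screwdriver, 205 mm long, 0.12 kg: square yellow handle 100 x 24 x 24 mm, steel shaft 8 mm in diameter, flat blade end 9 mm wide. Origin at the centre of the handle on the tool's axis; its x axis runs along the tool towards the blade. Centre of mass about 35 mm from the origin towards the blade. It starts level, z axis up.
- tip (a point): end of the screwdriver's blade, 155 mm from the driver's origin along its x
- butt (a point): rear end of the screwdriver's handle, 50 mm behind the driver's origin
- stand: red stand, fixed; holds the screwdriver level, axis 55 mm up (origin under the handle's centre, axes as the driver's at the start). Base 190 x 70 x 12 mm; notched posts under the rear of the handle (x -46 to -34 mm, 44 mm wide, up to axis height) and under the shaft (x 94 to 106 mm). The rest of the handle is free on both sides; lift straight up.
- tray: green open tray, fixed: 280 (x) x 150 (y) x 30 mm outside, walls and floor 5 mm; origin under its centre
- vblock: bystander, loose: steel V-block, 60 x 50 x 50 mm; origin on its underside
- ring_gauge: bystander, loose: dark steel ring gauge lying flat, 70 mm across, 25 mm high; origin on its underside
- shaft_part: bystander, loose: stepped aluminium turned part standing upright, 60 mm across, 85 mm high; origin on its underside
- oil_bottle: bystander, loose: white bottle with red cap, 56 mm across, 140 mm high; origin on its underside
There are look-alikes about, which are no part of the job. Several things have the shape of the driver; the one meant has the colours described above.

How it is judged:
By the outcome, as a careful person would: the job done as asked, in the order asked, and still so for the second after the job is handed in, with the robot touching nothing.
It also fails if it takes over 61 s, if anything falls off the work surface, if the arm or the gripper's body presses on something with over 40 N, if the wrist force passes 120 N, or if a joint passes its speed limit or range.

## Working session

There is one attempt and no reset: what is moved stays moved. The work goes in short steps, Python scripts to look and compute and a tool call to move; the robot and the scene stay as the last step left them, time stands still between calls to the robot, and variables do not carry over. Pictures are saved under pics/ and viewed, at most 10 in all, crops included, and the job is handed in when it is done.

Besides the shell and the picture viewer there is one more tool, called after "Call:" as name(argument=value, ...) on one line, values as JSON. move_arm: Moves the arm, as the interface text tells. Its arguments: {"type":"object","properties":{"moves":{"type":"array"},"grip":{"type":"number"},"force":{"type":"number"}},"required":["moves"]}

```bash
mkdir -p pics; ls; cat > h.py <<'E'
import numpy as np, cv2
from rig import readout, snapshot, camera_params, order
def pts(c,d):
    f=240/np.tan(np.radians(c["fov_y"]/2)); v,u=np.mgrid[0:480,0:640]
    K=np.array([[f,0,c["cx"]],[0,f,c["cy"]],[0,0,1]])
    xd=(u-c["cx"])/f; yd=(v-c["cy"])/f; x,y=xd.copy(),yd.copy()
    for _ in range(20):
        s=1+c["k1"]*(x*x+y*y); x,y=xd/s,yd/s
    P=np.stack([x*d,y*d,d],-1)
    R=np.array(c["R"]);t=np.array(c["t"])
    rays=np.stack([x,y,np.ones_like(x)],-1)@R
    return (P-t)@R, rays, -R.T@t
def onplane(rays,C,u,v,z):
    r=rays[int(round(v)),int(round(u))]; return C+r*(z-C[2])/r[2]
E
python3 - <<'E'
from h import *
for n in ("scene","top"):
    c=camera_params(n); p,d=snapshot(n); cv2.imwrite(f"pics/{n}0.png",p); np.savez(f"{n}0.npz",p=p,d=d,**{k:np.array(v) for k,v in c.items()})
    print(n,c,(d>0).mean())
print(readout.observe())
E
```

```text
pics
scene {'fov_y': 56.335460200767535, 'cx': 323.39695799452085, 'cy': 241.15112708548247, 'k1': -0.02712545464410247, 'R': array([[ 0.66737589,  0.74447103, -0.01929526],
       [ 0.45734836, -0.43015955, -0.77832849],
       [-0.58774305,  0.51061301, -0.62756072]]), 't': array([-0.42194585, -0.16099432,  1.61421646])} 0.9960709635416667
top {'fov_y': 52.8875724611718, 'cx': 323.76678399988697, 'cy': 244.25915707535785, 'k1': -0.08961867759379347, 'R': array([[ 0.00336439, -0.99995341, -0.00904744],
       [-0.99804395, -0.00279289, -0.06245376],
       [ 0.06242558,  0.00923986, -0.99800685]]), 't': array([0.09627976, 0.54587022, 1.12716599])} 0.99591796875
{'time_s': 0.1, 'joint_pos': array([-1.28529026e+00,  2.63478518e-01, -4.88598129e-02,  1.25943301e+00,
       -1.52518395e-05,  1.41549539e+00]), 'joint_vel': array([-0.00038547, -0.00148766,  0.00091388,  0.00085619, -0.00012377,
       -0.00049761]), 'tau': array([ 4.05730170e-03, -6.38579965e+01,  3.85061502e+01,  1.00852316e-02,
       -8.32819808e-06,  3.93398398e-05]), 'tcp_pos': array([ 0.22391328, -0.47455025,  0.20937645]), 'eef_rot': array([ 9.75809198e-01,  2.18623356e-01, -3.93253055e-05, -4.85978148e-04]), 'contact_force': array([-0.76111522,  0.68800079,  0.37800419]), 'moment': array([-0.03880018, -0.03758155,  0.01203353]), 'finger_force': 0.0, 'width': 0.08499306953125935}
```

View pics/top0.png

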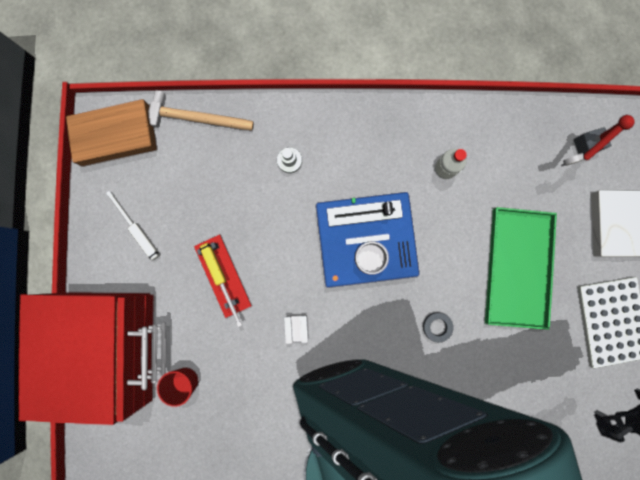

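View pics/scene0.png

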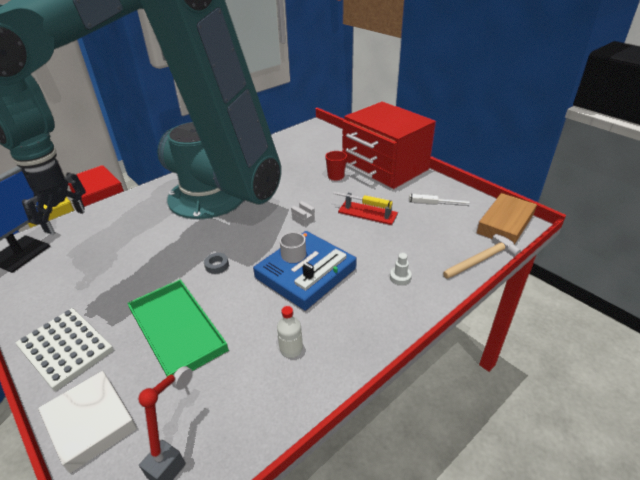

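The top picture shows the unit at (367,240), its black grip at (388,209), the green marker at (353,200) and the well at (371,257). The tray is at (521,268). Driver candidates:
- yellow-handled driver in the red stand, (212,265) to (240,322)
- white-handled driver, (145,240)
- hammer, (205,118)

I choose the yellow one in the red stand.

```bash
cat > m.py <<'E'
from h import *
import sys
def load(n):
    z=np.load(n); c={k:z[k] for k in("fov_y","cx","cy","k1","R","t")}; return c,z["p"],z["d"]
for n in ("top","scene"):
    c,p,d=load(n+"0.npz"); X,rays,C=pts(c,d); hsv=cv2.cvtColor(p,cv2.COLOR_BGR2HSV); H,S,V=[hsv[...,i].astype(int) for i in range(3)]
    x,y,z=X[...,0],X[...,1],X[...,2]
    inw=(x>0.2)&(x<0.85)&(abs(y)<0.75)
    def rect(m,name):
        q=X[m]; r=cv2.minAreaRect(q[:,:2].astype(np.float32)); print(n,name,m.sum(),"mean",q.mean(0).round(4),"rect",np.round(r[0],4),np.round(r[1],4),round(r[2],2),"zq",np.percentile(q[:,2],[5,50,95]).round(4))
    blue=(H>100)&(H<125)&(S>120)&inw; rect(blue&(abs(z-.05)<.006),"unit")
    gr=(H>50)&(H<75)&(S>100)&inw
    rect(gr&(y<-.1)&(z>.02),"tray"); rect(gr&(y>-.1)&(z>.04),"mark"); rect(gr&(y>-.1)&(z>.062),"marktop")
    ye=(H>20)&(H<35)&(S>120)&inw&(z>.03); rect(ye,"yellow"); rect(ye&(z>.063),"yellowtop")
    bl=(V<60)&inw&(z>.09)&(z<.12)&(x>.5); 
    if bl.any(): rect(bl,"grip")
    w=(z>.099)&(z<.112)&inw&(S<60)&(V>80)&(abs(y)<.15)
    if w.any(): rect(w,"rim")
E
python3 m.py
python3 - <<'E'
import cv2,numpy as np
p=cv2.imread('pics/top0.png')
a=cv2.resize(p[185:295,180:430],(750,330),interpolation=cv2.INTER_CUBIC);cv2.imwrite('pics/crop1.png',a)
E
```

```text
top unit 4996 mean [ 0.5462 -0.0018  0.0495] rect [ 0.5562 -0.0021] [0.1951 0.2162] 7.18 zq [0.0461 0.0495 0.053 ]
top tray 948 mean [ 0.4858 -0.3709  0.0274] rect [ 0.4898 -0.373 ] [0.1534 0.2782] 84.86 zq [0.0214 0.0281 0.032 ]
top mark 46 mean [0.5149 0.0738 0.8982] rect [0.5612 0.057 ] [0.0057 0.1843] 72.57 zq [0.0639 1.1599 1.1599]
top marktop 44 mean [0.509  0.0758 0.9362] rect [0.5612 0.057 ] [0.0057 0.1843] 72.57 zq [0.0653 1.1599 1.1599]
top yellow 432 mean [0.4968 0.35   0.0736] rect [0.4697 0.2421] [0.2983 0.0826] 76.17 zq [0.0612 0.0661 0.0699]
top yellowtop 390 mean [0.4968 0.3506 0.075 ] rect [0.4697 0.2421] [0.2983 0.0826] 76.17 zq [0.0635 0.0664 0.0701]
top grip 53 mean [ 0.6519 -0.1344  0.1023] rect [ 0.7123 -0.29  ] [0.0245 0.5473] 20.29 zq [0.0911 0.1023 0.1151]
top rim 238 mean [ 0.5353 -0.016   0.104 ] rect [0.4427 0.0211] [0.0709 0.4094] 67.11 zq [0.1009 0.1041 0.1074]
scene unit 2080 mean [ 0.5686 -0.0256  0.0497] rect [ 0.5611 -0.0042] [0.1998 0.2196] 7.37 zq [0.0462 0.0499 0.0527]
scene tray 814 mean [ 0.5    -0.3735  0.028 ] rect [ 0.4926 -0.3745] [0.1484 0.2849] 84.91 zq [0.0211 0.029  0.0326]
scene mark 17 mean [0.6471 0.0293 0.0625] rect [0.6426 0.0318] [0.0075 0.0283] 53.9 zq [0.0548 0.0624 0.0672]
scene marktop 10 mean [0.6476 0.0281 0.0653] rect [0.6476 0.0284] [0.0057 0.0129] 69.01 zq [0.0624 0.0655 0.0678]
scene yellow 269 mean [0.4576 0.1986 0.1057] rect [ 0.3671 -0.0744] [0.9667 0.0801] 72.37 zq [0.0516 0.0659 0.3078]
scene yellowtop 171 mean [0.4309 0.1148 0.1337] rect [ 0.3671 -0.0744] [0.9667 0.0801] 72.37 zq [0.0639 0.0682 0.3104]
scene grip 54 mean [ 0.6303 -0.0516  0.0989] rect [ 0.6286 -0.0511] [0.0261 0.012 ] 21.2 zq [0.0915 0.1001 0.1051]
scene rim 182 mean [ 0.5248 -0.0121  0.1035] rect [0.4291 0.004 ] [0.1137 0.422 ] 66.98 zq [0.0994 0.1037 0.1068]
```

View pics/crop1.png

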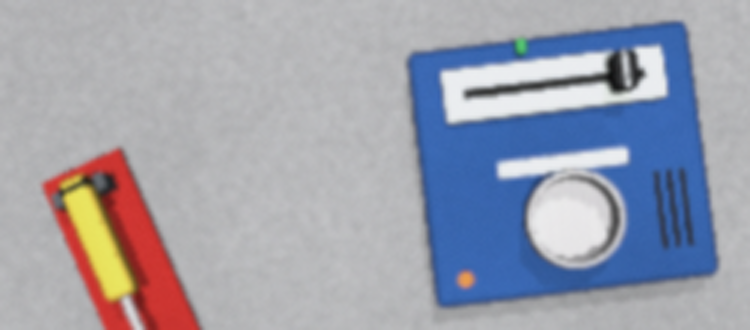

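The crop confirms the yellow-handled driver in the red stand (crop (100,240)), the grip with its white line at (624,70) and the marker at (521,46). Next I move over the unit for a close look.

```bash
cat >> h.py <<'E'
from scipy.spatial.transform import Rotation as Ro
def downR(yaw): # tool x at azimuth yaw (deg), z down
    c,s=np.cos(np.radians(yaw)),np.sin(np.radians(yaw)); return Ro.from_matrix([[c,s,0],[s,-c,0],[0,0,-1]])
def plan(tp,tR,n,p0=None,R0=None,cmd=True):
    s=readout.observe()
    p=np.array(s["tcp_pos"] if p0 is None else p0); R=Ro.from_quat(s["eef_rot"]) if R0 is None else R0
    w=(R.inv()*tR).as_rotvec(); tp=np.array(tp); dp=(tp-p)/n
    print("from",p.round(4),"dist",np.linalg.norm(tp-p).round(3),"rot",np.degrees(w).round(1))
    for i in range(n):
        Ri=R*Ro.from_rotvec(w*i/n); print(list(np.r_[Ri.inv().apply(dp)/.2, np.degrees(w/n)/120].round(3)),end=",\n")
E
python3 - <<'E'
from h import *
plan([.5,-.05,.32],downR(7.2),8)
E
```

```text
from [ 0.2239 -0.4746  0.2094] dist 0.518 rot [-0.1  0.  18.1]
[np.float64(0.269), np.float64(-0.166), np.float64(-0.069), np.float64(-0.0), np.float64(0.0), np.float64(0.019)],
[np.float64(0.263), np.float64(-0.177), np.float64(-0.069), np.float64(-0.0), np.float64(0.0), np.float64(0.019)],
[np.float64(0.255), np.float64(-0.187), np.float64(-0.069), np.float64(-0.0), np.float64(0.0), np.float64(0.019)],
[np.float64(0.248), np.float64(-0.197), np.float64(-0.069), np.float64(-0.0), np.float64(0.0), np.float64(0.019)],
[np.float64(0.24), np.float64(-0.207), np.float64(-0.069), np.float64(-0.0), np.float64(0.0), np.float64(0.019)],
[np.float64(0.232), np.float64(-0.216), np.float64(-0.069), np.float64(-0.0), np.float64(0.0), np.float64(0.019)],
[np.float64(0.223), np.float64(-0.225), np.float64(-0.069), np.float64(-0.0), np.float64(0.0), np.float64(0.019)],
[np.float64(0.214), np.float64(-0.233), np.float64(-0.069), np.float64(-0.0), np.float64(0.0), np.float64(0.019)],
```

Call:
move_arm(moves=[0.25, -0.16, -0.06, 0, 0, 0.019, 0.24, -0.17, -0.06, 0, 0, 0.019, 0.24, -0.18, -0.06, 0, 0, 0.019, 0.23, -0.19, -0.06, 0, 0, 0.019, 0.23, -0.2, -0.06, 0, 0, 0.019, 0.22, -0.21, -0.06, 0, 0, 0.019, 0.22, -0.21, -0.06, 0, 0, 0.019, 0.2, -0.22, -0.06, 0, 0, 0.019], grip=0.4)

```text
time_s: 1.1
tcp_pos: [0.4838, -0.0689, 0.3061]
eef_rot: [0.998, 0.061, -0.0, 0.0]
contact_force: [0.7, -0.6, 0.3]
width: 0.0511
finger_force: 0.0
```

Call:
move_arm(moves=[0, 0, 0, 0, 0, 0, 0, 0, 0, 0, 0, 0])

```text
time_s: 1.35
tcp_pos: [0.4829, -0.0709, 0.3054]
eef_rot: [0.998, 0.062, -0.0, -0.0]
contact_force: [-0.1, -0.6, -0.8]
width: 0.0513
finger_force: 0.0
```

```bash
sed -i 's/print(list(np.r_\[\(.*\)\].round(3))/print(np.r_[\1].round(3).tolist()/' h.py; python3 - <<'E'
from h import *
s=readout.observe(); print(s["time_s"],s["tcp_pos"],s["width"],s["joint_pos"])
c=camera_params("wrist"); p,d=snapshot("wrist"); cv2.imwrite("pics/w1.png",p); np.savez("w1.npz",p=p,d=d,**{k:np.array(v) for k,v in c.items()}); print(c)
E
```

```text
1.35 [ 0.48287725 -0.0708831   0.30539198] 0.05133438233075211 [-3.12765309e-01  1.88614477e-01  1.08376610e-01  1.49132798e+00
 -2.19325534e-04  2.70537865e+00]
{'fov_y': 58.00583258981104, 'cx': 320.98921435885205, 'cy': 246.423508206661, 'k1': 0.01863210221959624, 'R': array([[ 1.24575059e-01, -9.92210131e-01,  3.32206409e-04],
       [-9.58132440e-01, -1.20209492e-01,  2.59869015e-01],
       [-2.57804735e-01, -3.26914957e-02, -9.65643819e-01]]), 't': array([-0.13092033,  0.39576568,  0.59199407])}
```

View pics/w1.png

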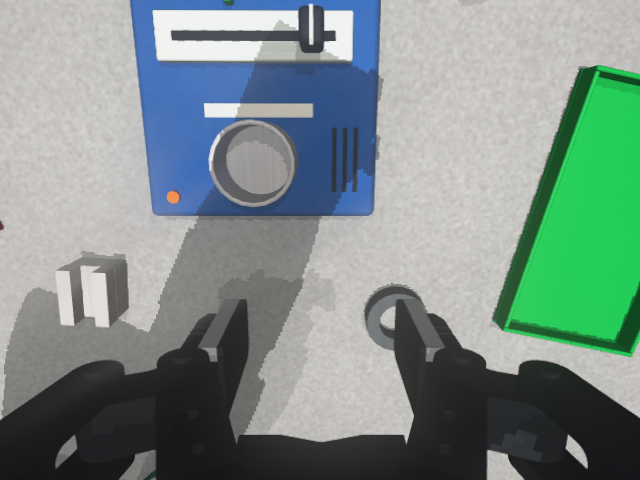

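The wrist view shows the well mouth at (252,163), the grip at (312,28) and the marker cut off at (229,0). I move about 90 mm outward so the marker is fully in view.

Call:
move_arm(moves=[0.22, 0, 0, 0, 0, 0, 0.22, 0, 0, 0, 0, 0, 0, 0, 0, 0, 0, 0, 0, 0, 0, 0, 0, 0])

```text
time_s: 1.9
tcp_pos: [0.5696, -0.0612, 0.3056]
eef_rot: [0.998, 0.06, -0.0, -0.0]
contact_force: [-0.9, 0.1, 0.2]
width: 0.0511
finger_force: 0.0
```

```bash
cat > w.py <<'E'
from h import *
s=readout.observe(); print(s["time_s"],s["tcp_pos"],s["width"])
c=camera_params("wrist"); p,d=snapshot("wrist"); cv2.imwrite("pics/w2.png",p); X,rays,C=pts(c,d)
hsv=cv2.cvtColor(p,cv2.COLOR_BGR2HSV); H,S,V=[hsv[...,i].astype(int) for i in range(3)]
x,y,z=X[...,0],X[...,1],X[...,2]; near=(x>.42)&(x<.70)&(abs(y)<.14)
def rect(m,name):
    m=cv2.morphologyEx(m.astype(np.uint8),cv2.MORPH_OPEN,np.ones((3,3)))>0
    if not m.any(): print(name,"none"); return
    q=X[m]; r=cv2.minAreaRect(q[:,:2].astype(np.float32)); v,u=np.nonzero(m)
    print(name,m.sum(),"px",u.mean().round(),v.mean().round(),"mean",q.mean(0).round(4),"rect",np.round(r[0],4),np.round(r[1],4),round(r[2],2))
rect((H>100)&(H<125)&(S>100)&near&(abs(z-.05)<.005),"unit")
rect((H>45)&(H<80)&(S>100)&near&(z>.061),"mark")
rect(near&(x>.58)&(z>.099)&(z<.112),"grip")
rect(near&(x<.58)&(z>.101)&(z<.11)&(S<60),"rim")
E
python3 w.py
```

```text
1.9 [ 0.56960797 -0.06117049  0.30559632] 0.05113940742728302
unit 27513 px 262.0 198.0 mean [ 0.5623 -0.0048  0.0493] rect [ 0.5587 -0.0039] [0.1973 0.2174] 7.13
mark 112 px 230.0 104.0 mean [0.6472 0.0289 0.065 ] rect [0.6472 0.0293] [0.0111 0.0075] 5.83
grip 802 px 310.0 142.0 mean [ 0.6241 -0.0454  0.1035] rect [ 0.6239 -0.0452] [0.0273 0.0192] 7.0
rim 1102 px 254.0 263.0 mean [ 0.5149 -0.0092  0.104 ] rect [ 0.5139 -0.0091] [0.0704 0.0711] 69.08
```

View pics/w2.png

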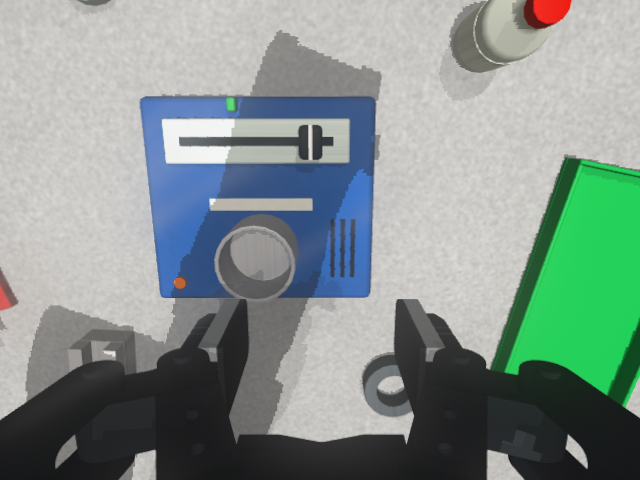

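The view shows the marker at (230,104), the grip at (310,142) and the rim at (254,263). All three are measured consistently, and the slider needs to travel about +71 mm. I go down on the grip now.

Call:
move_arm(moves=[0.14, -0.024, 0.2, 0, 0, 0, 0.14, -0.023, 0.2, 0, 0, 0, 0, 0, 0.2, 0, 0, 0, 0, 0, 0.2, 0, 0, 0, 0, 0, 0.15, 0, 0, 0, 0, 0, 0.1, 0, 0, 0, 0, 0, 0, 0, 0, 0])

```text
time_s: 2.82
tcp_pos: [0.6233, -0.0444, 0.0954]
eef_rot: [0.998, 0.061, -0.001, -0.0]
contact_force: [-0.5, -0.0, 0.6]
width: 0.0514
finger_force: 0.0
```

Call:
move_arm(moves=[0, 0, 0, 0, 0, 0, 0, 0, 0, 0, 0, 0, 0, 0, 0, 0, 0, 0, 0, 0, 0, 0, 0, 0], grip=0.85, force=20)

```text
time_s: 3.32
tcp_pos: [0.625, -0.044, 0.096]
eef_rot: [0.998, 0.061, 0.0, 0.0]
contact_force: [-0.2, 0.1, -0.2]
width: 0.0127
finger_force: 0.0
```

```bash
python3 - <<'E'
from h import *
s=readout.observe(); print(s["time_s"],s["tcp_pos"],s["width"],s["finger_force"],s["contact_force"])
R=Ro.from_quat(s["eef_rot"]);p=s["tcp_pos"]
uy=np.array([-.124,.9923,0]); off=(np.array([.6472,.0291,0])-p)@uy
print("along uy to go",off,"tool share",R.inv().apply(uy*off)/.2)
E
```

```text
3.325 [ 0.62496463 -0.04399815  0.09603902] 0.012681594311585817 0.0 [-0.17095913  0.05614546 -0.19789305]
along uy to go 0.06977810488090316 tool share [-6.40568256e-04 -3.48896090e-01 -4.26606472e-05]
```

```bash
sed -i 's/w2.png/w3.png/' w.py; python3 w.py
```

```text
3.325 [ 0.62496463 -0.04399815  0.09603902] 0.012681594311585817
unit 40769 px 221.0 290.0 mean [0.6028 0.0054 0.0492] rect [ 0.5823 -0.0007] [0.1509 0.2179] 7.15
mark 285 px 167.0 207.0 mean [0.6481 0.0288 0.0653] rect [0.6475 0.0293] [0.0102 0.0071] 6.35
grip 2748 px 322.0 302.0 mean [ 0.6264 -0.0446  0.1036] rect [ 0.624  -0.0456] [0.029  0.0196] 7.0
rim none
```

View pics/w3.png

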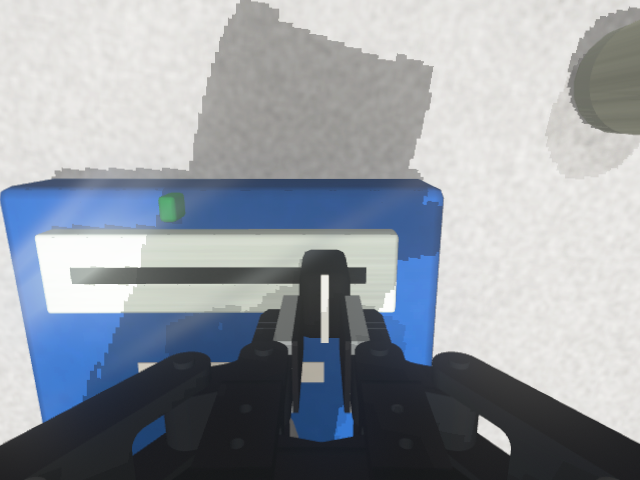

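The grip (322,300) sits between the pads, at about the right place. I close fully to be certain it is held.

Call:
move_arm(moves=[0, 0, 0, 0, 0, 0, 0, 0, 0, 0, 0, 0, 0, 0, 0, 0, 0, 0], grip=1, force=30)

```text
time_s: 3.75
tcp_pos: [0.6248, -0.044, 0.0957]
eef_rot: [0.998, 0.061, -0.0, -0.0]
contact_force: [0.2, 0.5, -0.0]
width: -0.0004
finger_force: 0.0
```

```bash
sed -i 's/w3.png/w4.png/' w.py; python3 w.py; python3 - <<'E'
from h import *
s=readout.observe(); c=camera_params("wrist"); R=np.array(c["R"]);t=np.array(c["t"]);f=240/np.tan(np.radians(c["fov_y"]/2))
T=Ro.from_quat(s["eef_rot"])
for o in ([0,0,0],[0,0,.017],[0,0,-.002]):
    q=R@(s["tcp_pos"]+T.apply(o))+t; print(o,q,f*q[0]/q[2]+c["cx"],f*q[1]/q[2]+c["cy"])
E
```

```text
3.75 [ 0.62483677 -0.04399096  0.09573692] -0.0003736600446787681
unit 40022 px 212.0 283.0 mean [0.6062 0.0101 0.0492] rect [ 0.5825 -0.0009] [0.1502 0.2173] 7.08
mark 291 px 167.0 207.0 mean [0.6482 0.0285 0.0658] rect [ 0.6654 -0.0035] [0.0114 0.0809] 29.04
grip 1336 px 326.0 285.0 mean [ 0.6334 -0.0452  0.103 ] rect [ 0.6324 -0.0457] [0.0223 0.014 ] 83.18
rim none
[0, 0, 0] [-0.00034729  0.02098413  0.1748862 ] 320.12950976017186 298.3683786227239
[0, 0, 0.017] [-0.00035535  0.0165783   0.19130535] 320.185071306336 283.9398049261987
[0, 0, -0.002] [-0.00034635  0.02150247  0.17295453] 320.1222795559844 300.24596377219825
```

View pics/w4.png

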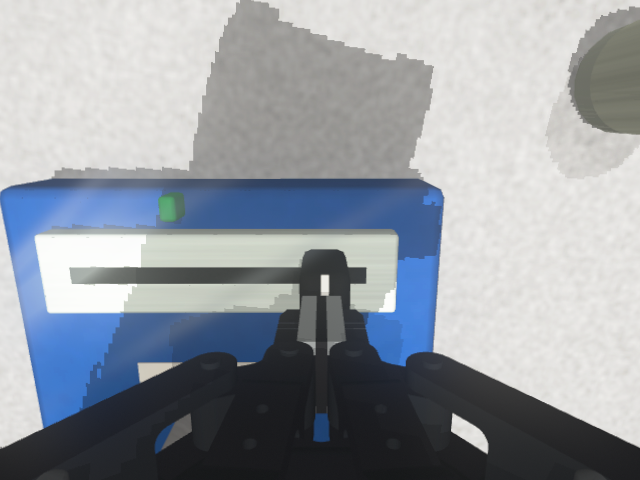

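```bash
python3 - <<'E'
from h import *
s=readout.observe(); c=camera_params("wrist"); p,d=snapshot("wrist"); X,_,_=pts(c,d); T=Ro.from_quat(s["eef_rot"])
for u in (310,322,335):
  for v in (270,280,290,294,298,302,310,320,335,338,345,360,400):
    q=X[v,u]; print(u,v,q.round(4),T.inv().apply(q-s["tcp_pos"]).round(4))
E
```

```text
310 270 [ 0.6372 -0.0384  0.0985] [ 0.0129 -0.004  -0.0027]
310 280 [ 0.6352 -0.0388  0.1044] [ 0.0109 -0.0038 -0.0087]
310 290 [ 0.6309 -0.0393  0.1035] [ 0.0065 -0.0039 -0.0077]
310 294 [ 0.6296 -0.0395  0.1043] [ 0.0052 -0.0039 -0.0085]
310 298 [ 0.6352 -0.0393  0.1224] [ 0.0108 -0.0034 -0.0266]
310 302 [ 0.6355 -0.0393  0.1266] [ 0.0111 -0.0033 -0.0309]
310 310 [ 0.635  -0.0395  0.132 ] [ 0.0106 -0.0032 -0.0362]
310 320 [ 0.6357 -0.0397  0.141 ] [ 0.0113 -0.0029 -0.0452]
310 335 [ 0.6358 -0.0399  0.1508] [ 0.0113 -0.0027 -0.055 ]
310 338 [ 0.6354 -0.0399  0.1518] [ 0.011  -0.0027 -0.0561]
310 345 [ 0.6345 -0.0401  0.1541] [ 0.01   -0.0026 -0.0583]
310 360 [ 0.6372 -0.0401  0.1666] [ 0.0127 -0.0023 -0.0708]
310 400 [ 0.6241 -0.0416  0.1632] [-0.0004 -0.0025 -0.0675]
322 270 [ 0.6377 -0.0431  0.0983] [ 0.0129  0.0007 -0.0025]
322 280 [ 0.6356 -0.0433  0.104 ] [ 0.0107  0.0007 -0.0082]
322 290 [ 0.632  -0.0438  0.1049] [ 0.0071  0.0007 -0.0091]
322 294 [ 0.63   -0.0441  0.1039] [ 0.005   0.0007 -0.0081]
322 298 [ 0.6358 -0.0433  0.1226] [ 0.0109  0.0007 -0.0268]
322 302 [ 0.6354 -0.
[... 539 characters left out ...]
.0483  0.1033] [ 0.0105  0.0057 -0.0075]
335 290 [ 0.6322 -0.0488  0.1038] [ 0.0067  0.0057 -0.0081]
335 294 [ 0.6305 -0.049   0.1036] [ 0.0049  0.0057 -0.0078]
335 298 [ 0.6362 -0.0477  0.1224] [ 0.0108  0.0051 -0.0266]
335 302 [ 0.6367 -0.0474  0.1271] [ 0.0113  0.0049 -0.0313]
335 310 [ 0.6365 -0.0473  0.1332] [ 0.0111  0.0047 -0.0375]
335 320 [ 0.6363 -0.0471  0.1402] [ 0.0109  0.0045 -0.0444]
335 335 [ 0.636  -0.0468  0.1496] [ 0.0107  0.0042 -0.0538]
335 338 [ 0.6364 -0.0467  0.152 ] [ 0.0111  0.0041 -0.0562]
335 345 [ 0.6376 -0.0463  0.1585] [ 0.0124  0.0039 -0.0627]
335 360 [ 0.6379 -0.046   0.1665] [ 0.0127  0.0036 -0.0707]
335 400 [ 0.6259 -0.0477  0.1647] [ 0.0006  0.0038 -0.0689]
```

The depth image shows the shut fingertips at z≈0.122. That is about 26 mm behind the reported TCP rather than 17 mm ahead, so the real tool is about 43 mm shorter than described. From here on I use tips at tool z=−0.026 and pad centre at about −0.045.

Call:
move_arm(moves=[0, 0, 0, 0, 0, 0, 0, 0, 0, 0, 0, 0, 0, 0.006, 0, 0, 0, 0, 0, 0, 0.1, 0, 0, 0, 0, 0, 0.1, 0, 0, 0, 0, 0, 0, 0, 0, 0], grip=0.4)

```text
time_s: 4.6
tcp_pos: [0.6241, -0.0451, 0.0547]
eef_rot: [0.998, 0.061, -0.001, -0.0]
contact_force: [-0.5, 0.4, -0.7]
width: 0.0514
finger_force: 0.0
```

Call:
move_arm(moves=[0, 0, 0, 0, 0, 0, 0, 0, 0, 0, 0, 0, 0, 0, 0, 0, 0, 0, 0, 0, 0, 0, 0, 0], grip=1, force=20)

```text
time_s: 5.1
tcp_pos: [0.6256, -0.0453, 0.0568]
eef_rot: [0.998, 0.061, 0.001, 0.0]
contact_force: [-0.7, -1.0, 5.9]
width: 0.0195
finger_force: 24.6
```

```bash
cat > sl.py <<'E'
from h import *
s=readout.observe(); print(s["time_s"],s["tcp_pos"],s["width"],s["finger_force"],s["contact_force"])
R=Ro.from_quat(s["eef_rot"]);p=s["tcp_pos"]
uy=np.array([-.124,.9923,0]); off=(np.array([.6472,.0291,0])-p)@uy
print("along uy to go",off,"tool share",R.inv().apply(uy*off)/.2)
E
python3 sl.py
```

```text
5.1 [ 0.625573   -0.04529593  0.05675092] 0.01953764596722284 24.646646082401276 [-0.71912347 -1.04714896  5.93328798]
along uy to go 0.07114133217477982 tool share [-6.43987825e-04 -3.55712294e-01 -2.06900279e-04]
```

Call:
move_arm(moves=[0, -0.04, 0, 0, 0, 0, 0, -0.06, 0, 0, 0, 0, 0, -0.07, 0, 0, 0, 0, 0, -0.07, 0, 0, 0, 0, 0, -0.06, 0, 0, 0, 0, 0, -0.055, 0, 0, 0, 0, 0, 0, 0, 0, 0, 0])

```text
time_s: 5.98
tcp_pos: [0.6167, 0.026, 0.0567]
eef_rot: [0.998, 0.062, 0.001, -0.0]
contact_force: [-1.5, 1.2, 7.8]
width: 0.0196
finger_force: 24.7
```

```bash
python3 sl.py; sed -i 's/w4.png/w5.png/' w.py; python3 w.py
```

```text
5.975 [0.6166767  0.02603035 0.05673768] 0.019594410384129082 24.720118939876556 [-1.53972445  1.16561995  7.76056282]
along uy to go -0.0007388755594895987 tool share [3.75838567e-06 3.69444107e-03 2.09021564e-07]
5.975 [0.6166767  0.02603035 0.05673768] 0.019594410384129082
unit 39370 px 393.0 270.0 mean [ 0.6288 -0.0033  0.0492] rect [0.6001 0.0014] [0.1155 0.2174] 6.95
mark 641 px 322.0 227.0 mean [0.6478 0.0293 0.0657] rect [0.6616 0.0311] [0.0403 0.0075] 7.56
grip 7099 px 321.0 351.0 mean [0.6189 0.026  0.1038] rect [0.6155 0.0252] [0.0287 0.0472] 9.41
rim none
```

Call:
move_arm(moves=[0, 0.003, 0, 0, 0, 0, 0, 0, 0, 0, 0, 0])

```text
time_s: 6.28
tcp_pos: [0.6168, 0.0249, 0.0567]
eef_rot: [0.998, 0.061, 0.001, -0.0]
contact_force: [-0.5, 1.2, 6.8]
width: 0.0195
finger_force: 24.8
```

Call:
move_arm(moves=[0, 0, 0, 0, 0, 0, 0, 0, 0, 0, 0, 0, 0, 0, 0, 0, 0, 0, 0, 0, -0.15, 0, 0, 0, 0, 0, -0.25, 0, 0, 0, -0.1, 0, -0.3, 0, 0, 0, -0.2, 0, -0.3, 0, 0, 0, 0, 0, 0, 0, 0, 0], grip=0.4)

```text
time_s: 7.28
tcp_pos: [0.5624, 0.0178, 0.2514]
eef_rot: [0.998, 0.061, 0.003, 0.001]
contact_force: [0.4, 0.1, -0.3]
width: 0.0512
finger_force: 0.0
```

```bash
sed -i 's/w5.png/w6.png/' w.py; python3 w.py; python3 - <<'E'
from h import *
z=np.load("top0.npz"); c={k:z[k] for k in("fov_y","cx","cy","k1","R","t")}; X,rays,C=pts(c,z["d"]); p=z["p"]
hsv=cv2.cvtColor(p,cv2.COLOR_BGR2HSV); H,S,V=[hsv[...,i].astype(int) for i in range(3)]
m=(H>20)&(H<35)&(S>120)&(X[...,2]>.06)&(X[...,2]<.08)&(X[...,1]>.2); m[:, 250:]=0
q=X[m]; print(m.sum(), cv2.minAreaRect(q[:,:2].astype(np.float32)), q.mean(0))
print("tip",[onplane(rays,C,240,v,.055).round(4) for v in (322,326)])
print(readout.observe()["joint_pos"].round(3))
E
```

```text
7.275 [0.56235823 0.0178073  0.25136656] 0.05116386314674246
unit 33911 px 343.0 206.0 mean [ 0.5672 -0.001   0.0493] rect [ 0.5588 -0.0036] [0.1979 0.2176] 6.93
mark 141 px 319.0 105.0 mean [0.6465 0.0291 0.0676] rect [0.6393 0.0282] [0.026  0.0062] 7.09
grip 1111 px 320.0 149.0 mean [0.6155 0.0245 0.1035] rect [0.6154 0.0245] [0.0278 0.0199] 6.58
rim 1486 px 347.0 288.0 mean [ 0.5148 -0.0089  0.104 ] rect [ 0.514  -0.0092] [0.0718 0.0709] 6.41
416 ((0.4974521994590759, 0.35267508029937744), (0.09778060019016266, 0.024257613345980644), 25.541282653808594) [0.49677572 0.35206477 0.06620882]
tip [array([0.3646, 0.2885, 0.055 ]), array([0.3555, 0.2885, 0.055 ])]
[-0.113  0.319  0.139  1.387 -0.     2.906]
```

The slider is within about 0.7 mm of the marker. For the driver I use the half-turned grasp (tool x along the blade direction), because otherwise joint 6 would run out of range.

```bash
cat >> h.py <<'E'
def planw(tp,w_deg,n):
    s=readout.observe(); p=np.array(s["tcp_pos"]); R=Ro.from_quat(s["eef_rot"]); w=np.radians(w_deg); dp=(np.array(tp)-p)/n
    for i in range(n):
        print(np.r_[(R*Ro.from_rotvec(w*(i+0)/n)).inv().apply(dp)/.2, np.degrees(w/n)/120].round(3).tolist(),end=",\n")
E
python3 - <<'E'
from h import *
planw([.4792,.3439,.26],np.array([0,0,-198.6]),20)
E
```

```text
[-0.011, -0.083, -0.003, 0.0, 0.0, -0.083],
[0.004, -0.084, -0.003, 0.0, 0.0, -0.083],
[0.018, -0.082, -0.003, 0.0, 0.0, -0.083],
[0.032, -0.078, -0.003, 0.0, 0.0, -0.083],
[0.045, -0.071, -0.003, 0.0, 0.0, -0.083],
[0.057, -0.062, -0.003, 0.0, 0.0, -0.083],
[0.067, -0.052, -0.003, 0.0, 0.0, -0.083],
[0.074, -0.039, -0.003, 0.0, 0.0, -0.083],
[0.08, -0.026, -0.003, 0.0, 0.0, -0.083],
[0.083, -0.012, -0.003, 0.0, 0.0, -0.083],
[0.084, 0.003, -0.003, 0.0, 0.0, -0.083],
[0.082, 0.017, -0.003, 0.0, 0.0, -0.083],
[0.078, 0.031, -0.003, 0.0, 0.0, -0.083],
[0.072, 0.044, -0.003, 0.0, 0.0, -0.083],
[0.063, 0.056, -0.003, 0.0, 0.0, -0.083],
[0.052, 0.066, -0.003, 0.0, 0.0, -0.083],
[0.04, 0.074, -0.003, 0.0, 0.0, -0.083],
[0.027, 0.08, -0.003, 0.0, 0.0, -0.083],
[0.013, 0.083, -0.003, 0.0, 0.0, -0.083],
[-0.002, 0.084, -0.003, 0.0, 0.0, -0.083],
```

Call:
move_arm(moves=[-0.011, -0.083, -0.003, 0, 0, -0.083, 0.004, -0.084, -0.003, 0, 0, -0.083, 0.018, -0.082, -0.003, 0, 0, -0.083, 0.032, -0.078, -0.003, 0, 0, -0.083, 0.045, -0.071, -0.003, 0, 0, -0.083, 0.057, -0.062, -0.003, 0, 0, -0.083, 0.067, -0.052, -0.003, 0, 0, -0.083, 0.074, -0.039, -0.003, 0, 0, -0.083])

```text
time_s: 8.32
tcp_pos: [0.5286, 0.149, 0.2502]
eef_rot: [0.725, 0.689, -0.001, -0.001]
contact_force: [-1.0, -0.2, -0.3]
width: 0.0513
finger_force: 0.0
```

Call:
move_arm(moves=[0.08, -0.026, -0.003, 0, 0, -0.083, 0.083, -0.012, -0.003, 0, 0, -0.083, 0.084, 0.003, -0.003, 0, 0, -0.083, 0.082, 0.017, -0.003, 0, 0, -0.083, 0.078, 0.031, -0.003, 0, 0, -0.083, 0.072, 0.044, -0.003, 0, 0, -0.083, 0.063, 0.056, -0.003, 0, 0, -0.083, 0.052, 0.066, -0.003, 0, 0, -0.083])

```text
time_s: 9.32
tcp_pos: [0.4942, 0.279, 0.255]
eef_rot: [0.116, 0.993, -0.001, -0.001]
contact_force: [0.0, 0.4, -0.4]
width: 0.0514
finger_force: 0.0
```

Call:
move_arm(moves=[0.04, 0.074, -0.003, 0, 0, -0.083, 0.027, 0.08, -0.003, 0, 0, -0.083, 0.013, 0.083, -0.003, 0, 0, -0.083, -0.002, 0.084, -0.003, 0, 0, -0.083, 0, 0, 0, 0, 0, 0, 0, 0, 0, 0, 0, 0])

```text
time_s: 10.07
tcp_pos: [0.4771, 0.3431, 0.2582]
eef_rot: [-0.225, 0.974, -0.0, -0.001]
contact_force: [-0.4, 0.0, -0.3]
width: 0.0513
finger_force: 0.0
```

```bash
cat > dr.py <<'E'
from h import *
s=readout.observe(); print(s["time_s"],s["tcp_pos"],s["width"],s["joint_pos"].round(3))
c=camera_params("wrist"); p,d=snapshot("wrist"); cv2.imwrite("pics/d1.png",p); X,rays,C=pts(c,d)
hsv=cv2.cvtColor(p,cv2.COLOR_BGR2HSV); H,S,V=[hsv[...,i].astype(int) for i in range(3)]
m=(H>20)&(H<35)&(S>120)&(X[...,2]>.06)&(X[...,2]<.075)&(X[...,1]>.2)
v,u=np.nonzero(m); q=X[m]; print(m.sum(), u.mean(),v.mean(),cv2.minAreaRect(q[:,:2].astype(np.float32)), q.mean(0))
(cx,cy),_,_=cv2.minAreaRect(q[:,:2].astype(np.float32))
R=Ro.from_quat(s["eef_rot"]); print("toolx az",np.degrees(np.arctan2(*R.as_matrix()[[1,0],0])))
E
python3 dr.py
```

```text
10.075 [0.47709611 0.34306368 0.25819019] 0.051279334461546325 [ 0.485  0.368  0.239  1.442 -0.     0.031]
2846 320.58362614195363 234.02143359100492 ((0.49934443831443787, 0.3528176248073578), (0.09897840768098831, 0.023649856448173523), 24.93854522705078) [0.49486077 0.35102629 0.06584909]
toolx az -153.9845108877665
```

View pics/d1.png

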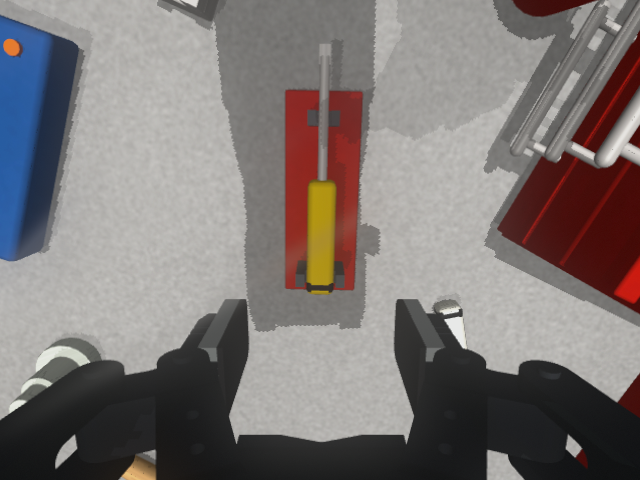

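The wrist view shows the driver upright in the red stand: handle (321,235), tip (324,45), aligned with the tool. I descend and grasp it.

Call:
move_arm(moves=[-0.01, 0, 0.2, 0, 0, 0.008, 0, 0, 0.25, 0, 0, 0, 0, 0, 0.25, 0, 0, 0, 0, 0, 0.25, 0, 0, 0, 0, 0, 0.15, 0, 0, 0, 0, 0, 0.1, 0, 0, 0, 0, 0, 0, 0, 0, 0])

```text
time_s: 11.0
tcp_pos: [0.4782, 0.3433, 0.0179]
eef_rot: [-0.218, 0.976, -0.0, -0.001]
contact_force: [0.7, 0.0, -0.9]
width: 0.0512
finger_force: 0.0
```

Call:
move_arm(moves=[0, 0, 0, 0, 0, 0, 0, 0, 0, 0, 0, 0, 0, 0, 0, 0, 0, 0, 0, 0, 0, 0, 0, 0], grip=1, force=50)

```text
time_s: 11.5
tcp_pos: [0.4795, 0.3445, 0.0203]
eef_rot: [-0.218, 0.976, 0.0, 0.001]
contact_force: [-1.0, -1.7, 7.6]
width: 0.0232
finger_force: 49.6
```

Call:
move_arm(moves=[0, 0, -0.05, 0, 0, 0, 0, 0, -0.15, 0, 0, 0, 0, 0, -0.25, 0, 0, 0, 0, 0, -0.25, 0, 0, 0, 0, 0, -0.25, 0, 0, 0, 0, 0, -0.25, 0, 0, 0, 0, 0, 0, 0, 0, 0])

```text
time_s: 12.38
tcp_pos: [0.4798, 0.3449, 0.2632]
eef_rot: [-0.219, 0.976, 0.001, 0.003]
contact_force: [0.3, -0.2, -2.2]
width: 0.0228
finger_force: 49.4
```

```bash
sed -i 's/d1.png/d2.png/; s/&(X\[...,2\]>.06.*$/\&(X[...,2]>.06)\&(X[...,1]>.2)/' dr.py; cat >> dr.py <<'E'
f=240/np.tan(np.radians(c["fov_y"]/2))
t=R.inv().apply(q-s["tcp_pos"]); print("yellow tool frame pct",np.percentile(t,[1,50,99],axis=0).round(4))
A=R.inv().apply((X-s["tcp_pos"]).reshape(-1,3)).reshape(X.shape)
k=(abs(A[...,1])<.03)&(A[...,0]>.03)&(A[...,0]<.2)&(A[...,2]<.06)&(A[...,2]>-.1)&(d>0)
b=A[k]; print("driver pts",len(b))
for lo in np.arange(.03,.18,.01):
    bb=b[(b[:,0]>=lo)&(b[:,0]<lo+.01)]
    if len(bb): print(lo.round(2),len(bb),bb.mean(0).round(4),bb[:,2].min().round(4))
print("max x",b[:,0].max())
E
python3 dr.py
```

```text
12.375 [0.47984679 0.34489103 0.2632276 ] 0.022845321388539425 [0.485 0.368 0.252 1.448 0.    0.045]
14155 321.24118685976686 346.28378664782764 ((0.46382641792297363, 0.33740973472595215), (0.09723468869924545, 0.024232856929302216), 24.543651580810547) [0.47764153 0.34374454 0.3087682 ]
toolx az -154.74448737594585
yellow tool frame pct [[-0.0291 -0.0118 -0.0517]
 [ 0.0028 -0.0001 -0.0457]
 [ 0.0281  0.0115 -0.0332]]
driver pts 7136
0.03 840 [ 0.0351 -0.0002 -0.0372] -0.0393
0.04 918 [ 0.045  -0.0002 -0.0372] -0.0398
0.05 968 [ 0.0551 -0.0002 -0.0373] -0.0398
0.06 1067 [ 0.065   0.     -0.0372] -0.04
0.07 1121 [ 0.0751  0.     -0.0374] -0.0399
0.08 1205 [ 0.085   0.0001 -0.0373] -0.0404
0.09 1017 [ 0.094   0.0001 -0.0374] -0.0397
max x 0.09889855369551052
```

View pics/d2.png

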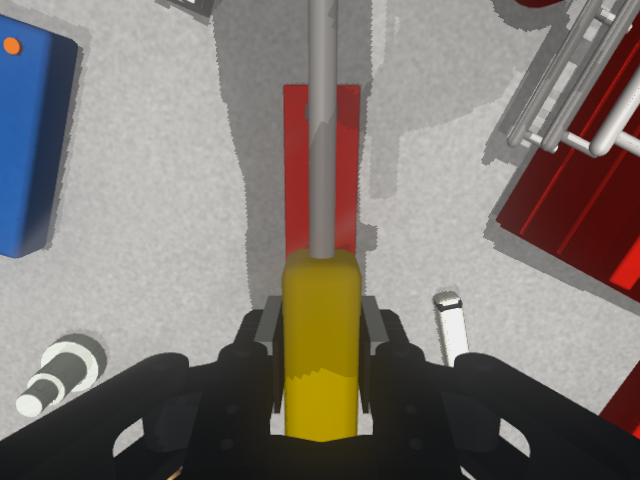

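The driver is held firmly, with its handle end at tool x≈0.029, so the tip is at about tool (0.1345, 0, −0.035). I plan the tilted pre-dip pose.

```bash
cat >> h.py <<'E'
TIP=np.array([.1345,0,-.0352])
def tilt(phi,th):
    p,t=np.radians([phi,th]); h=np.array([np.cos(p),np.sin(p),0]); Z=np.array([0,0,1.])
    x=np.cos(t)*h-np.sin(t)*Z; z=-np.sin(t)*h-np.cos(t)*Z
    return Ro.from_matrix(np.stack([x,np.cross(z,x),z],1))
E
python3 - <<'E'
from h import *
R=tilt(175,60); tcp=np.array([.514,-.0093,.165])-R.apply(TIP); print(tcp)
plan(tcp,R,14)
E
```

```text
[ 0.61136219 -0.01781809  0.26388042]
from [0.4793 0.3446 0.2608] dist 0.386 rot [ 15.9 -58.4  27.4]
[0.013, -0.137, -0.001, 0.009, -0.035, 0.016],
[0.008, -0.138, 0.001, 0.009, -0.035, 0.016],
[0.003, -0.138, 0.003, 0.009, -0.035, 0.016],
[-0.001, -0.138, 0.006, 0.009, -0.035, 0.016],
[-0.005, -0.137, 0.009, 0.009, -0.035, 0.016],
[-0.009, -0.137, 0.012, 0.009, -0.035, 0.016],
[-0.013, -0.136, 0.015, 0.009, -0.035, 0.016],
[-0.016, -0.135, 0.019, 0.009, -0.035, 0.016],
[-0.019, -0.134, 0.023, 0.009, -0.035, 0.016],
[-0.022, -0.133, 0.027, 0.009, -0.035, 0.016],
[-0.024, -0.132, 0.032, 0.009, -0.035, 0.016],
[-0.026, -0.13, 0.036, 0.009, -0.035, 0.016],
[-0.028, -0.129, 0.041, 0.009, -0.035, 0.016],
[-0.029, -0.127, 0.045, 0.009, -0.035, 0.016],
```

Call:
move_arm(moves=[0.013, -0.137, -0.001, 0.0095, -0.035, 0.016, 0.008, -0.138, 0.001, 0.0095, -0.035, 0.016, 0.003, -0.138, 0.003, 0.0095, -0.035, 0.016, -0.001, -0.138, 0.006, 0.0095, -0.035, 0.016, -0.005, -0.137, 0.009, 0.0095, -0.035, 0.016, -0.009, -0.137, 0.012, 0.0095, -0.035, 0.016, -0.013, -0.136, 0.015, 0.0095, -0.035, 0.016])

```text
time_s: 13.3
tcp_pos: [0.5443, 0.1621, 0.2594]
eef_rot: [-0.096, 0.96, -0.012, 0.262]
contact_force: [0.3, 0.1, -1.8]
width: 0.0228
finger_force: 49.3
```

Call:
move_arm(moves=[-0.016, -0.135, 0.019, 0.0095, -0.035, 0.016, -0.019, -0.134, 0.023, 0.0095, -0.035, 0.016, -0.022, -0.133, 0.027, 0.0095, -0.035, 0.016, -0.024, -0.132, 0.032, 0.0095, -0.035, 0.016, -0.026, -0.13, 0.036, 0.0095, -0.035, 0.016, -0.028, -0.129, 0.041, 0.0095, -0.035, 0.016, -0.029, -0.127, 0.045, 0.0095, -0.035, 0.016, 0, 0, 0, 0, 0, 0])

```text
time_s: 14.3
tcp_pos: [0.6101, -0.0186, 0.2597]
eef_rot: [0.035, 0.865, -0.023, 0.5]
contact_force: [-0.7, 0.0, -1.9]
width: 0.0231
finger_force: 49.5
```

```bash
cat > dip.py <<'E'
from h import *
import sys
s=readout.observe(); R=Ro.from_quat(s["eef_rot"]); print(s["time_s"],s["tcp_pos"],s["width"],"tip",s["tcp_pos"]+R.apply(TIP),"toolx",R.as_matrix()[:,0].round(3),s["joint_pos"].round(2),s["contact_force"].round(1))
c=camera_params("wrist"); p,d=snapshot("wrist"); cv2.imwrite(f"pics/{sys.argv[1]}.png",p)
X,_,_=pts(c,d); A=R.inv().apply((X-s["tcp_pos"]).reshape(-1,3)).reshape(X.shape)
k=(abs(A[...,1])<.012)&(A[...,0]>.03)&(A[...,0]<.2)&(A[...,2]<-.01)&(A[...,2]>-.07)&(d>0)
b=A[k]; print("driver pts",len(b),"max x",np.sort(b[:,0])[-5:].round(4)); e=b[b[:,0]>.1]; print(e.mean(0), X[k][b[:,0]>b[:,0].max()-.006].mean(0))
pr=R.apply((np.array([.514,-.0093,float(sys.argv[2])])-s["tcp_pos"]),inverse=True)-TIP; print("shift share",(pr/.2).round(3))
E
python3 dip.py t1 .08
```

```text
14.3 [ 0.610106   -0.01858725  0.25966258] 0.023071613405289536 tip [ 0.5127641  -0.01096457  0.16068916] toolx [-0.498  0.037 -0.866] [-0.23 -0.1  -0.99 -0.36  0.12 -0.08] [-0.7  0.  -1.9]
driver pts 7178 max x [0.0987 0.0987 0.0988 0.0988 0.099 ]
[nan nan nan] [ 0.53010883 -0.01184405  0.19539169]
shift share [0.347 0.011 0.206]dip.py:7: RuntimeWarning: Mean of empty slice.
  b=A[k]; print("driver pts",len(b),"max x",np.sort(b[:,0])[-5:].round(4)); e=b[b[:,0]>.1]; print(e.mean(0), X[k][b[:,0]>b[:,0].max()-.006].mean(0))
  ret = um.true_divide(
```

View pics/t1.png

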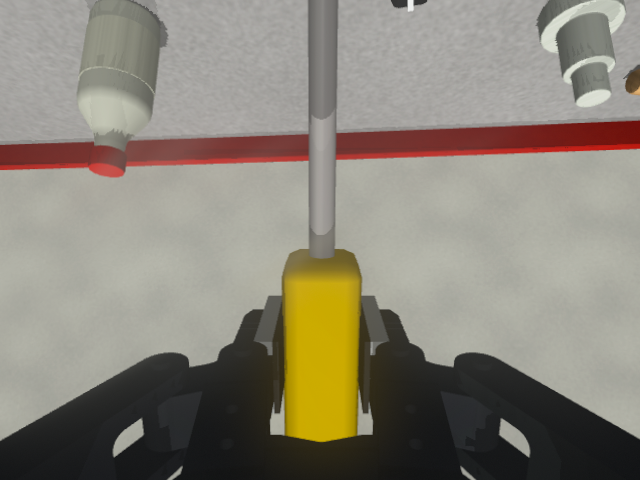

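The wrist camera sees the handle at (321,350) and the shaft, but the tip is off the top of the frame. I check the tip numerically from the fixed cameras.

```bash
cat > tipchk.py <<'E'
from h import *
s=readout.observe(); R=Ro.from_quat(s["eef_rot"])
for n in ("top","scene"):
    c=camera_params(n); p,d=snapshot(n); X,_,_=pts(c,d); A=R.inv().apply((X-s["tcp_pos"]).reshape(-1,3)).reshape(X.shape)
    k=(abs(A[...,1])<.02)&(A[...,0]>.04)&(A[...,0]<.17)&(A[...,2]<-.015)&(A[...,2]>-.055)&(d>0)
    b=A[k]; print(n,len(b), b[b[:,0]>.06].mean(0).round(4) if len(b) else "", np.sort(b[:,0])[-4:].round(4))
E
python3 tipchk.py
```

```text
top 32 [ 0.0669 -0.0009 -0.0391] [0.0683 0.0699 0.0714 0.0739]
scene 55 [ 0.0932 -0.0008 -0.0329] [0.1196 0.1201 0.1278 0.1298]
```

Call:
move_arm(moves=[0.043, 0.003, 0.026, 0, 0, 0, 0.043, 0.003, 0.026, 0, 0, 0, 0.043, 0.003, 0.026, 0, 0, 0, 0.043, 0.002, 0.026, 0, 0, 0, 0.043, 0, 0.026, 0, 0, 0, 0.043, 0, 0.026, 0, 0, 0, 0.043, 0, 0.025, 0, 0, 0, 0.043, 0, 0.025, 0, 0, 0])

```text
time_s: 15.45
tcp_pos: [0.6139, -0.0151, 0.1829]
eef_rot: [0.033, 0.864, -0.022, 0.502]
contact_force: [-0.9, 0.2, -2.0]
width: 0.023
finger_force: 49.5
```

```bash
python3 dip.py t2 .08 2>/dev/null; python3 tipchk.py
```

```text
15.45 [ 0.61390464 -0.01508613  0.18288811] 0.022978767031664966 tip [ 0.51695837 -0.00795355  0.08349074] toolx [-0.494  0.034 -0.869] [-0.22  0.09 -1.16 -0.72  0.12 -0.07] [-0.9  0.2 -2. ]
driver pts 7642 max x [0.1029 0.103  0.103  0.103  0.1031]
[ 0.10177411 -0.00089112 -0.01991767] [ 0.54267399 -0.01039151  0.10770913]
shift share [ 0.022 -0.008 -0.004]
top 37 [ 0.0851  0.0018 -0.0317] [0.1025 0.1043 0.1055 0.1254]
scene 104 [ 1.072e-01 -1.000e-04 -2.880e-02] [0.1666 0.1671 0.1684 0.1693]
```

Call:
move_arm(moves=[0.02, -0.008, -0.004, 0, 0, 0, 0, 0, 0, 0, 0, 0, 0, 0, 0, 0, 0, 0, 0, 0, 0, 0, 0, 0, 0, 0, 0, 0, 0, 0, 0, 0, 0, 0, 0, 0, 0, 0, 0, 0, 0, 0, 0, 0, 0, 0, 0, 0])

```text
time_s: 16.6
tcp_pos: [0.6108, -0.0174, 0.1797]
eef_rot: [0.034, 0.864, -0.022, 0.502]
contact_force: [0.4, -0.0, -1.7]
width: 0.0232
finger_force: 49.5
```

Call:
move_arm(moves=[0, 0, 0, 0, 0, 0, 0, 0, 0, 0, 0, 0, 0, 0, 0, 0, 0, 0, 0, 0, 0, 0, 0, 0])

```text
time_s: 17.1
tcp_pos: [0.6108, -0.0174, 0.1797]
eef_rot: [0.034, 0.864, -0.022, 0.502]
contact_force: [-0.0, -0.2, -1.2]
width: 0.0232
finger_force: 49.5
```

```bash
python3 dip.py t3 .25 2>/dev/null
```

```text
17.1 [ 0.61080852 -0.01739172  0.17967326] 0.023164009918680714 tip [ 0.51386547 -0.01008109  0.08028569] toolx [-0.494  0.035 -0.869] [-0.22  0.09 -1.17 -0.74  0.12 -0.08] [-0.  -0.2 -1.2]
driver pts 8452 max x [0.1038 0.1038 0.1039 0.1039 0.1039]
[ 1.01814459e-01  5.93685102e-05 -1.87908506e-02] [ 0.54338529 -0.01251148  0.10258838]
shift share [-0.737 -0.    -0.42 ]
```

Call:
move_arm(moves=[-0.08, 0, -0.045, 0, 0, 0, -0.13, 0, -0.075, 0, 0, 0, -0.13, 0, -0.075, 0, 0, 0, -0.13, 0, -0.075, 0, 0, 0, -0.13, 0, -0.075, 0, 0, 0, -0.13, 0, -0.075, 0, 0, 0, 0, 0, 0, 0, 0, 0])

```text
time_s: 18.02
tcp_pos: [0.6109, -0.0166, 0.3512]
eef_rot: [0.033, 0.863, -0.023, 0.504]
contact_force: [0.5, -0.4, -2.4]
width: 0.0233
finger_force: 49.5
```

```bash
python3 - <<'E'
from h import *
print(readout.observe()["time_s"]); plan([.523,-.377,.25],tilt(174.9,0),14)
E
```

```text
18.025
from [ 0.6109 -0.0166  0.3512] dist 0.385 rot [-0.  60.6  0.6]
[0.042, -0.131, -0.0, -0.0, 0.036, 0.0],
[0.042, -0.131, 0.003, -0.0, 0.036, 0.0],
[0.042, -0.131, 0.006, -0.0, 0.036, 0.0],
[0.041, -0.131, 0.009, -0.0, 0.036, 0.0],
[0.04, -0.131, 0.012, -0.0, 0.036, 0.0],
[0.039, -0.131, 0.015, -0.0, 0.036, 0.0],
[0.038, -0.131, 0.018, -0.0, 0.036, 0.0],
[0.036, -0.131, 0.021, -0.0, 0.036, 0.0],
[0.034, -0.131, 0.024, -0.0, 0.036, 0.0],
[0.032, -0.131, 0.026, -0.0, 0.036, 0.0],
[0.03, -0.131, 0.029, -0.0, 0.036, 0.0],
[0.028, -0.131, 0.031, -0.0, 0.036, 0.0],
[0.025, -0.131, 0.033, -0.0, 0.036, 0.0],
[0.023, -0.131, 0.035, -0.0, 0.036, 0.0],
```

Call:
move_arm(moves=[0.042, -0.131, 0, 0, 0.036, 0, 0.042, -0.131, 0.003, 0, 0.036, 0, 0.042, -0.131, 0.006, 0, 0.036, 0, 0.041, -0.131, 0.009, 0, 0.036, 0, 0.04, -0.131, 0.012, 0, 0.036, 0, 0.039, -0.131, 0.015, 0, 0.036, 0, 0.038, -0.131, 0.018, 0, 0.036, 0])

```text
time_s: 18.9
tcp_pos: [0.5655, -0.198, 0.2965]
eef_rot: [0.038, 0.966, -0.012, 0.257]
contact_force: [0.5, -0.1, -1.4]
width: 0.023
finger_force: 49.5
```

Call:
move_arm(moves=[0.036, -0.131, 0.021, 0, 0.036, 0, 0.034, -0.131, 0.024, 0, 0.036, 0, 0.032, -0.131, 0.026, 0, 0.036, 0, 0.03, -0.131, 0.029, 0, 0.036, 0, 0.028, -0.131, 0.031, 0, 0.036, 0, 0.025, -0.131, 0.033, 0, 0.036, 0, 0.023, -0.131, 0.035, 0, 0.036, 0, 0, 0, 0, 0, 0, 0])

```text
time_s: 19.9
tcp_pos: [0.5232, -0.3793, 0.2447]
eef_rot: [0.041, 0.999, -0.001, -0.004]
contact_force: [0.5, -1.0, -1.8]
width: 0.0234
finger_force: 49.5
```

```bash
cat > tr.py <<'E'
from h import *
s=readout.observe(); R=Ro.from_quat(s["eef_rot"]); print(s["time_s"],s["tcp_pos"],"tip",s["tcp_pos"]+R.apply(TIP),"toolx",R.as_matrix()[:,0].round(3),s["width"])
for n in ("wrist","top","scene"):
    c=camera_params(n); p,d=snapshot(n); X,_,_=pts(c,d); hsv=cv2.cvtColor(p,cv2.COLOR_BGR2HSV); H,S,V=[hsv[...,i].astype(int) for i in range(3)]
    g=(H>45)&(H<80)&(S>100)&(X[...,1]<-.2)&(X[...,1]>-.6)&(X[...,0]>.2)&(X[...,0]<.8)
    fl=g&(abs(X[...,2]-.005)<.006); rim=g&(X[...,2]>.024)&(X[...,2]<.036)
    for m,k in((fl,"floor"),(rim,"rim")):
        m=cv2.morphologyEx(m.astype(np.uint8),cv2.MORPH_OPEN,np.ones((2,2)))>0
        if m.any(): q=X[m]; r=cv2.minAreaRect(q[:,:2].astype(np.float32)); print(n,k,m.sum(),np.round(r[0],4),np.round(r[1],4),round(r[2],2),np.median(q[:,2]).round(4))
    y=(H>20)&(H<35)&(S>120)&(X[...,1]<-.2)&(X[...,1]>-.6)&(X[...,2]<.4)&(X[...,0]>.3)&(X[...,0]<.75)&(X[...,2]>.01)
    if y.any(): q=X[y]; r=cv2.minAreaRect(q[:,:2].astype(np.float32)); print(n,"yellow",y.sum(),np.round(r[0],4),np.round(r[1],4),round(r[2],2),"ztop",np.percentile(q[:,2],[50,95]).round(4))
E
python3 tr.py
```

```text
19.9 [ 0.5231678  -0.37929059  0.24465552] tip [ 0.38937288 -0.36827116  0.28080496] toolx [-0.997  0.081  0.007] 0.02341311897092359
wrist floor 35361 [ 0.4922 -0.3754] [0.1417 0.2722] 85.11 0.0045
wrist rim 3749 [ 0.4953 -0.3717] [0.1556 0.289 ] 85.14 0.0289
wrist yellow 14320 [ 0.525  -0.3793] [0.0243 0.0597] 84.83 ztop [0.2903 0.2917]
top floor 6025 [ 0.5057 -0.1823] [0.5322 0.2718] 85.18 0.0045
top rim 667 [ 0.5064 -0.1918] [0.5501 0.2846] 84.71 0.0275
top yellow 487 [ 0.5448 -0.3616] [0.0548 0.0966] 85.18 ztop [0.2908 0.2957]
scene floor 4262 [ 0.8346 -0.4232] [0.1605 0.9763] 80.93 0.006
scene rim 617 [ 0.8254 -0.424 ] [0.1632 0.993 ] 81.35 0.0284
scene yellow 412 [ 0.548  -0.3796] [0.0269 0.099 ] 81.08 ztop [0.2924 0.2948]
```

Tray floor centre is (0.492, −0.375) and the driver is already centred over it. I lower it, slowly at the end.

Call:
move_arm(moves=[0, 0, 0.2, 0, 0, 0, 0, 0, 0.25, 0, 0, 0, 0, 0, 0.25, 0, 0, 0, 0, 0, 0.2, 0, 0, 0, 0, 0, 0.15, 0, 0, 0, 0, 0, 0.1, 0, 0, 0, 0, 0, 0, 0, 0, 0, 0, 0, 0, 0, 0, 0])

```text
time_s: 21.05
tcp_pos: [0.5226, -0.3791, 0.0197]
eef_rot: [0.04, 0.999, -0.003, -0.001]
contact_force: [0.9, 0.6, -0.9]
width: 0.0233
finger_force: 49.6
```

```bash
python3 tr.py | grep -v floor
```

```text
21.05 [ 0.52261405 -0.37908891  0.01967065] tip [ 0.38861761 -0.3681004   0.05507539] toolx [-0.997  0.08   0.002] 0.023314025885873904
wrist rim 13041 [ 0.5068 -0.3686] [0.1645 0.1915] 85.25 0.0288
wrist yellow 14770 [ 0.5061 -0.3766] [0.0256 0.0965] 84.72 ztop [0.0654 0.0672]
top rim 476 [ 0.5046 -0.1915] [0.5504 0.2835] 85.08 0.0274
top yellow 327 [ 0.5448 -0.3649] [0.0507 0.0976] 83.19 ztop [0.0647 0.071 ]
scene rim 532 [ 0.8261 -0.4233] [0.1649 0.9919] 81.35 0.0291
scene yellow 360 [ 0.5458 -0.3808] [0.0255 0.0991] 86.11 ztop [0.0665 0.0699]
```

Call:
move_arm(moves=[0, 0, 0.06, 0, 0, 0, 0, 0, 0.05, 0, 0, 0, 0, 0, 0.03, 0, 0, 0, 0, 0, 0.01, 0, 0, 0, 0, 0, 0.01, 0, 0, 0, 0, 0, 0, 0, 0, 0])

```text
time_s: 21.95
tcp_pos: [0.5221, -0.3793, -0.0137]
eef_rot: [0.04, 0.999, -0.003, -0.002]
contact_force: [0.3, -0.1, -2.2]
width: 0.0233
finger_force: 49.6
```

Call:
move_arm(moves=[0, 0, 0.008, 0, 0, 0, 0, 0, 0.008, 0, 0, 0, 0, 0, 0, 0, 0, 0])

```text
time_s: 22.32
tcp_pos: [0.5222, -0.3793, -0.0163]
eef_rot: [0.04, 0.999, -0.003, -0.001]
contact_force: [-2.1, 2.0, 7.3]
width: 0.0229
finger_force: 54.1
```

```bash
python3 tr.py | grep -v floor
```

```text
22.325 [ 0.52218503 -0.37934444 -0.01631211] tip [ 0.38822711 -0.36835337  0.01923731] toolx [-0.997  0.08   0.003] 0.0228507422038235
wrist rim 20233 [ 0.4922 -0.3646] [0.1732 0.1377] 87.41 0.0287
wrist yellow 14843 [ 0.5058 -0.3769] [0.0257 0.0964] 84.57 ztop [0.0294 0.0324]
top rim 330 [ 0.5448 -0.1937] [0.5523 0.1907] 86.42 0.0273
top yellow 311 [ 0.5436 -0.368 ] [0.0449 0.0973] 82.08 ztop [0.0287 0.0539]
scene rim 525 [ 0.8274 -0.4244] [0.1631 0.9889] 81.35 0.0289
scene yellow 342 [ 0.5464 -0.3812] [0.0251 0.0948] 84.39 ztop [0.0304 0.0346]
```

In contact at 7 N with the handle on the floor. I release and retreat.

Call:
move_arm(moves=[0, 0, 0, 0, 0, 0, 0, 0, 0, 0, 0, 0, 0, 0, 0, 0, 0, 0, 0, 0, 0, 0, 0, 0], grip=0.45, force=20)

```text
time_s: 22.98
tcp_pos: [0.5221, -0.3792, -0.017]
eef_rot: [0.04, 0.999, -0.002, -0.002]
contact_force: [0.0, -0.9, -0.1]
width: 0.0472
finger_force: 0.0
```

Call:
move_arm(moves=[0, 0, -0.08, 0, 0, 0, 0, 0, -0.2, 0, 0, 0, 0, 0, -0.25, 0, 0, 0, 0, 0, -0.25, 0, 0, 0, 0, 0, -0.25, 0, 0, 0, 0, 0, -0.25, 0, 0, 0, 0, 0, 0, 0, 0, 0])

```text
time_s: 23.85
tcp_pos: [0.5239, -0.3788, 0.2441]
eef_rot: [0.04, 0.999, -0.005, 0.001]
contact_force: [-0.1, 0.1, -0.7]
width: 0.0472
finger_force: 0.0
```

```bash
python3 tr.py; python3 - <<'E'
from h import *
c=camera_params("scene"); p,d=snapshot("scene"); X,_,_=pts(c,d)
hsv=cv2.cvtColor(p,cv2.COLOR_BGR2HSV)
V=hsv[...,2]; m=(V<70)&(X[...,2]>.09)&(X[...,2]<.112)&(abs(X[...,1])<.12)&(X[...,0]>.58)&(X[...,0]<.66); print("slider",m.sum(),X[m].mean(0) if m.any() else "")
c=camera_params("wrist"); p,d=snapshot("wrist"); X,_,_=pts(c,d)
r=np.array([.4922,-.3754,0]); ax=np.array([-.9963,.0854,0]); q=X-r; a=q@ax; b=q@np.array([-.0854,-.9963,0])
k=(abs(b)<.06)&(abs(a)<.125)&(X[...,2]>.011)&(X[...,2]<.06); print("driver in tray a",a[k].min(),a[k].max(),"b",b[k].min(),b[k].max(),"z",np.percentile(X[k][:,2],[5,50,99]))
E
```

```text
23.85 [ 0.52389775 -0.37881405  0.24407609] tip [ 0.38977511 -0.36766262  0.27894806] toolx [-0.997  0.08  -0.002] 0.04722851907242128
wrist floor 43766 [ 0.4922 -0.3754] [0.1417 0.2725] 85.09 0.0045
wrist rim 4429 [ 0.5011 -0.372 ] [0.1558 0.2921] 85.29 0.0289
wrist yellow 2593 [ 0.5435 -0.3811] [0.023  0.0984] 85.07 ztop [0.0281 0.0294]
top floor 5296 [ 0.5062 -0.1826] [0.5324 0.2716] 85.03 0.0046
top rim 674 [ 0.5033 -0.1909] [0.5501 0.2838] 85.4 0.0278
top yellow 447 [ 0.5427 -0.3786] [0.0254 0.0979] 84.15 ztop [0.0272 0.0315]
scene floor 3747 [ 0.8342 -0.4233] [0.16  0.977] 80.93 0.006
scene rim 631 [ 0.8272 -0.4238] [0.1642 0.9895] 81.35 0.0286
scene yellow 352 [ 0.5458 -0.381 ] [0.0247 0.0974] 86.25 ztop [0.029  0.0317]
slider 52 [0.62198709 0.0192838  0.09862386]
driver in tray a -0.10071227165434468 0.10274226956757192 b -0.010129938950604869 0.014101506049965651 z [0.01779926 0.02731004 0.02986087]
```

```bash
python3 -c "
from rig import order; print(order.finish_job())"
```

```text
the job is handed in; nothing more can be done
None
```

I handed the job in at about 24 s with every step done: the slider measured within about 1 mm of the green marker, the blade tip was held about halfway down the well for over a second without contact, and the screwdriver lies flat inside the tray with about 30 mm clear at each end.

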